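# Pry the stuck die plate up to its stop

### The job

The plate of the small die set sticks on its two guide pillars. Put the thin tongue of the pry bar well under the plate's overhang with the bar lying over the fulcrum block, and lever the plate up until you feel it come against the hidden stop in its riser: bear on it for a moment with about half as much force again as it took to raise it, and no more. Then draw the bar out and lay it flat on the board well clear of the die set; touch the plate with the bar only, keep the valve on it standing, and leave the things around where they are.

Things in the scene. Friction and masses are not known exactly. Their poses are not given: they have to be found in the camera images.
- die_bed: fixed lower part of the die set: dark steel shoe 150 x 190 x 20 mm, a steel riser 100 x 100 mm, 75 mm above the board, and two 14 mm pillars up to 125 mm above the board. Origin on the board's face under the riser; z up; -x is the side of the plate's overhang and the fulcrum. In this frame: riser's front face x = -0.040, shoe's front edge x = -0.055, pillars x = 0.010, y = +-0.070
- die_plate: aluminium plate 140 x 170 x 18 mm, with a valve on it. Axes as die_bed; origin on its underside over die_bed's origin, 75 mm above the board at the start. Front edge at x = -0.075: overhangs the riser 35 mm. Slides only straight up, level, and sticks: 45 to 52 N moves it up, it stays where left. A hidden stop 3 to 7 mm up ends its travel; there 56 to 90 N on the plate is right, more harms
- fulcrum: fixed steel block 36 x 64 mm with a rounded ridge (along its y) on top, 65 mm above the board, between two ears 74 mm high with a 30 mm gap for the bar. Origin on the board under the ridge, 50 to 65 mm in front of the riser's face; axes as die_bed; the bar goes across it along x
- pry_bar: loose dark steel bar 304 mm long, 16 mm wide, 12 mm high, 0.4 kg, flat on the board. Origin at the middle of its underside (centre of mass within 15 mm of it), x along the bar towards the tongue, z up. The last 60 mm towards +x is the tongue, 6 mm thick, flush with the underside
- bar_tip (a point): end of the tongue of the pry bar, 150 mm from its origin in +x, mid-thickness
- bar_end (a point): other (handle) end of the pry bar, 150 mm from its origin in -x, mid-thickness (the bar's round end reaches 4 mm further)
- grease_tub: grey tub with yellow lid, 66 mm across, 42 mm high; bystander; origin under its centre
- nut_dish: round steel dish of nuts, 69 mm across, 20 mm high; bystander; origin under its centre
- oil_bottle: white oil bottle with red spout, 38 mm across, 126 mm high; bystander; origin under its centre
- work_board: plywood board 480 x 860 x 18 mm laid fixed and level over the valve bodies on the bench: everything stands on it. Origin under its centre; its upper face is at world z = 0.125
- plate_valve: cast valve body with orange ring, 72 x 89 x 106 mm, 0.48 kg, standing loose and upright on the middle of the plate; origin under its centre

How it is judged (in metres and radians):
On the way, in this order (a step that is already met when the one before it is completed fails the run):
1. the bar lies over the fulcrum with its tongue at least 15 mm under the overhang, the plate still down (x of bar_tip in the frame of die_bed between -0.06 and -0.03 m and y of bar_tip in the frame of die_bed between -0.05 and 0.05 m and height (world z) of die_plate below 0.2015 m and contact force between pry_bar and fulcrum above 0.5 N), for 0.2 s.
2. levered up by the bar over the fulcrum, the plate bears on its hidden stop: the bar pushes on the raised plate with more than 56 N (height (world z) of die_plate above 0.2025 m and contact force between pry_bar and die_plate above 56 N and contact force between pry_bar and fulcrum above 10 N), for 0.2 s.
At the end, for the whole second after the job is handed in: the plate stays raised, its underside more than 77.5 mm above the board (75 mm at the start); the pry bar lies flat and at rest on the board (both ends less than 20 mm above it), its ends and middle more than 140 mm from the centre of the die bed; the valve stands upright on the plate (height (world z) of die_plate above 0.2025 m and height (world z) of bar_tip between 0.115 and 0.145 m and height (world z) of bar_end between 0.115 and 0.145 m and horizontal distance between each of bar_tip, pry_bar, bar_end and die_bed above 0.14 m and linear speed of pry_bar below 0.02 m/s and angle between plate_valve's own z axis and vertical below 0.1 rad); the robot touches nothing.
It fails at once if the bar pushes on the plate with more than 90 N (plate forced against its stop) (contact force between pry_bar and die_plate above 90 N).
It fails at once if the robot itself pushes on the plate (over 3 N) (contact force between any of the fingers, the arm and die_plate above 3 N).
It fails at once if a bystander is moved by more than 30 mm (distance of any of grease_tub, nut_dish, oil_bottle from where it was at the start of the episode above 0.03 m).
It fails at once if the valve on the plate is tipped by more than 0.2 rad or shifted by more than 25 mm (angle between plate_valve's own z axis and vertical above 0.2 rad or distance of plate_valve from where it was at the start of the episode above 0.025 m).
It also fails if it takes over 72 s, if anything falls off the work surface, if the arm or the gripper's body presses on something with over 40 N, if the wrist force passes 120 N, or if a joint passes its speed limit or range.

### The arm

A 6-joint arm with a two-finger parallel gripper is mounted at the origin on a cart in front of the work surface, level with it; the furniture and walls round the work are solid. World frame = base frame: x ahead of the robot, y to its left, z up, the work surface at z = 0. Lengths are in m, angles in degrees, forces in N, time in s.
With the tool pointing down it reaches from about 0.25 to 0.725 m from the base axis. Payload 9.7 kg.
Tool frame: the origin (TCP) lies midway between the tips of the shut fingers; the grasp point (between the pads) lies 19 mm behind it (bot.grasp_offset is the distance from the TCP to the grasp point, in m); z points along the fingers, x is the direction in which the jaws open and shut, and the axes are right-handed (so a half turn about z gives the same grasp; the last joint's range is limited). The gripper opens to 85 mm and grips with 20 to 120 N. Pads are 22 mm wide; open, the fingers measure 114 mm over their backs; the gripper's body (76 mm by 85 mm) begins 54 mm behind the grasp point. The pads swing forward as they close: fully open they stand 13 mm farther back than shut.
Start: joints at [-68.411, 4.979, 10.078, 95.1, 0, 90], TCP at [0.202, -0.511, 0.231] pointing down, gripper open.
Joint ranges: [-179.16, 179.16], [-48.56, 103.87], [-65.8, 70.77], [-126.05, 130.52], [-82.76, 87.17], [-180, 180]. Speed limits (degrees/s): [127.2, 127.2, 147.25, 180, 180, 180].

### API

Orientations are given as [roll, pitch, yaw] about the fixed x, y, z axes, in that order (R = Rz(yaw) Ry(pitch) Rx(roll)).
In Python, from workcell import bot gives the robot as it stands.
- The arm moves only by the tool send_rows, never from a script. Its argument "targets" is a list of rows, each a list of 5 numbers: the closure, from 0 (fully open) to 1 (shut), then the shift along the world's x, y, z in mm, then the turn about the world's z in degrees. A call has 1 to 10 rows; each row is the pose to reach, as a shift and turn from the pose commanded when the call began; what a row does not reach only later rows make up. A row lasts 1/8 s, in which the tool goes at most 62.5 mm and 10.7 degrees, less where a joint would pass 70% of its speed; a pose out of reach is approached as far as the arm can. A call with a gripper value outside its range is refused whole. The fingers move at their own pace and stop on an object; "squeeze" is the grip in N (left out, the last holds). Time passes only in rows, so rows that repeat a pose let the fingers close. It gives the time, the measured TCP pose, the force and the opening at its end, in the units of the state.
- bot.get_obs(): the state, without advancing time (a new reading comes with each control period).
- bot.camera(name): name is "scene" or "top"; returns a dict with "pixels" (480x640x3 uint8, red, green, blue), "intrinsics" (3x3 intrinsics, pixels), "view" (4x4, takes a point from world to camera coordinates). Camera axes: x right, y down, z forward; pixel columns grow to the right and rows downward; lengths in m; the calibration is good to about 2 mm. A picture is of the moment at which its call begins. There is no depth.
- bot.job_done(): hands the job in, once; it reports no verdict.
The state is a dict: "time": time; "q": joint angles; "qd": joint speeds; "joint_efforts": joint torques, N m; "ee_pos": TCP position; "tcp_rot": TCP orientation; "wrist_force": force on the tool from outside, world axes, zero at the start; "torque": the same for the moment, N m; "opening": finger opening in m.
Only numpy, scipy, OpenCV 4.12 (cv2) and the standard library are available. Lean on these libraries where they do the work, as an engineer would, in place of code of your own. Each camera call takes 0.05 s, during which the arm holds its last target.

## Working session

There is one attempt and no reset: what is moved stays moved. The work goes in short steps, Python scripts to look and compute and a tool call to move; the robot and the scene stay as the last step left them, time stands still between calls to the robot, and variables do not carry over. Pictures are saved under pics/ and viewed, and the job is handed in when it is done.

Besides the shell and the picture viewer there is one more tool, called after "Request:" by a JSON object that holds its "api" and its "payload". send_rows: Moves the arm, as the interface text tells. Its arguments: {"type":"object","properties":{"targets":{"type":"array","items":{"type":"array","items":{"type":"number"}}},"squeeze":{"type":"number"}},"required":["targets"]}

```bash
ls; mkdir -p pics; python3 - <<'E'
from workcell import bot
import cv2,numpy as np
print(bot.get_obs(), bot.grasp_offset)
for n in("scene","top"):
    c=bot.camera(n); cv2.imwrite(f"pics/{n}0.png",c["pixels"][:,:,::-1]); print(n,c["intrinsics"],c["view"])
    np.savez(f"{n}_cal.npz",K=c["intrinsics"],V=c["view"])
E
```

```text
pics
{'time': 0.0, 'q': array([-6.84094509e+01,  5.01194743e+00,  1.00345910e+01,  9.50996909e+01,
       -9.29781184e-04,  9.00005514e+01]), 'qd': array([-0.13081774, -0.05680835, -0.0036259 , -0.04158639,  0.08575676,
       -0.10631986]), 'joint_efforts': array([-1.72982192e-03, -5.20392501e+01,  4.64798784e+01,  1.66348089e-02,
       -5.12497513e-05, -1.74870627e-05]), 'ee_pos': array([ 0.20229576, -0.51119966,  0.23057617]), 'tcp_rot': array([ 1.79999069e+02,  7.70473452e-02, -6.84100023e+01]), 'wrist_force': array([-0.19808978,  0.20611649,  0.33991561]), 'torque': array([0.02148228, 0.0016469 , 0.02444547]), 'opening': 0.08560694359142784} 0.0187
scene [[605.86536592   0.         315.46296485]
 [  0.         605.86536592 234.66031754]
 [  0.           0.           1.        ]] [[-0.81643821 -0.57742104 -0.00368782  0.52398473]
 [-0.36366443  0.51913925 -0.77346145  0.3253906 ]
 [ 0.4485274  -0.63014235 -0.63383262  1.20192045]
 [ 0.          0.          0.          1.        ]]
top [[456.40526509   0.         322.37969669]
 [  0.         456.40526509 233.94896225]
 [  0.           0.           1.        ]] [[ 0.01645172 -0.99974872  0.01522612  0.04077703]
 [-0.99675499 -0.01759873 -0.07854797  0.62301053]
 [ 0.07879619 -0.01388446 -0.99679405  1.04449206]
 [ 0.          0.          0.          1.        ]]
```

View pics/scene0.png

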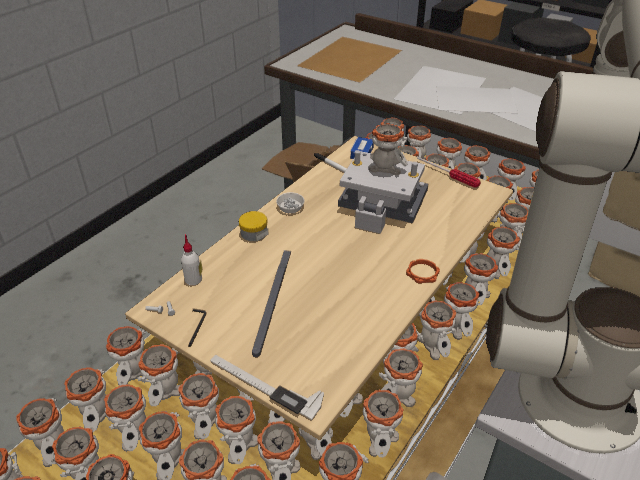

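View pics/top0.png

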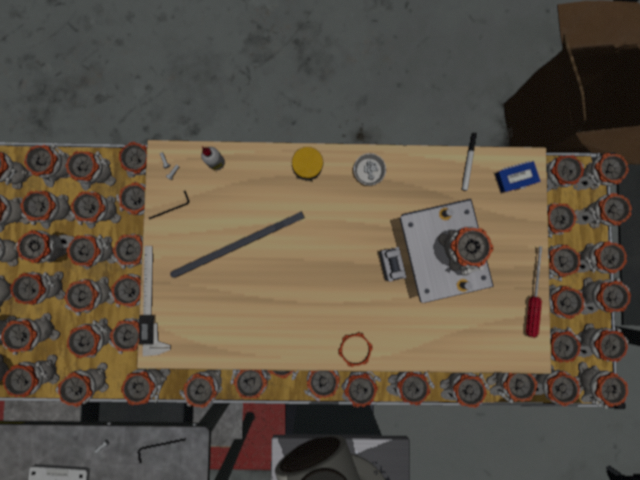

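```bash
cat > h.py <<'E'
import numpy as np,cv2
C={n:np.load(f"{n}_cal.npz") for n in("scene","top")}
def ray(n,u,v):
    K,V=C[n]["K"],C[n]["V"]; R,t=V[:3,:3],V[:3,3]
    return -R.T@t, R.T@np.linalg.inv(K)@np.array([u,v,1.])
def at_z(n,u,v,z):
    o,d=ray(n,u,v); return o+d*(z-o[2])/d[2]
def proj(n,p):
    K,V=C[n]["K"],C[n]["V"]; q=V[:3,:3]@np.asarray(p,float)+V[:3,3]; q=K@q; return q[:2]/q[2]
def crop(im,x0,y0,x1,y1,f,out):
    cv2.imwrite(out,cv2.resize(im[y0:y1,x0:x1],None,fx=f,fy=f,interpolation=cv2.INTER_CUBIC))
E
python3 - <<'E'
from h import *
t=cv2.imread("pics/top0.png");s=cv2.imread("pics/scene0.png")
crop(t,360,180,510,320,5,"pics/t_die.png")
crop(t,160,195,320,290,5,"pics/t_bar.png")
crop(s,230,235,310,365,4.5,"pics/s_bar.png")
crop(s,320,110,450,245,4.4,"pics/s_die.png")
E
```

```text
(no output)
```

View pics/t_die.png

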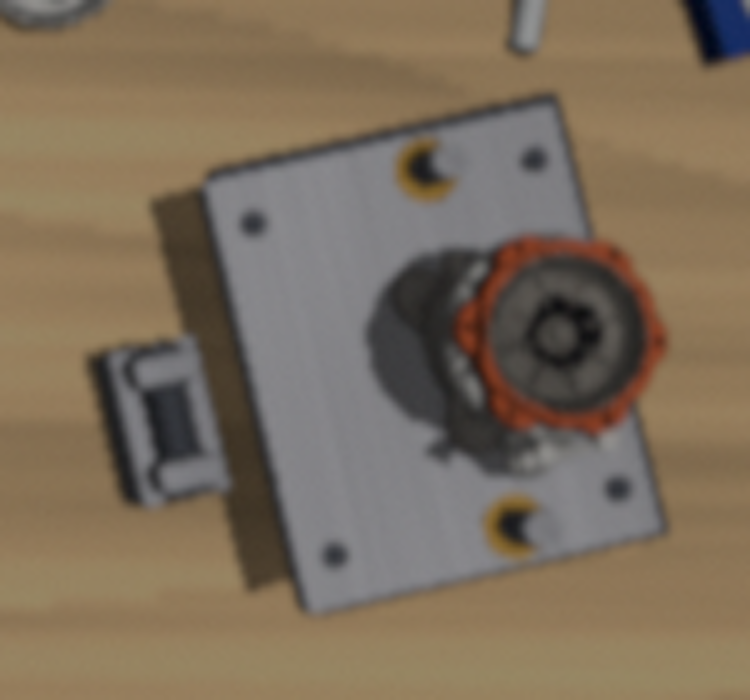

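View pics/t_bar.png

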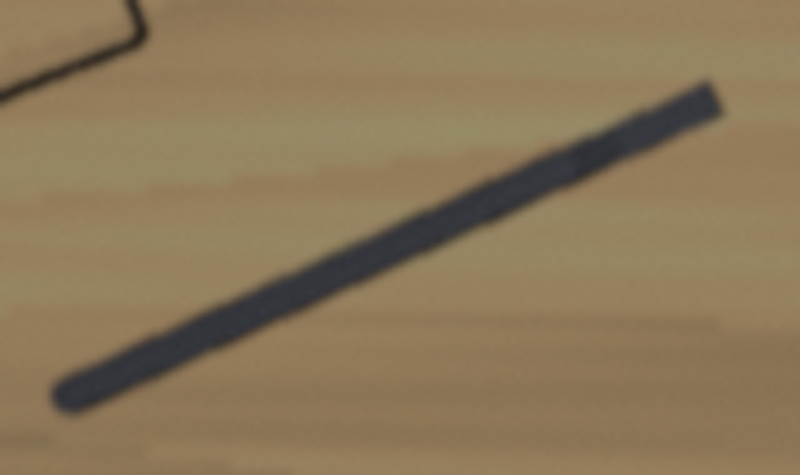

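View pics/s_bar.png

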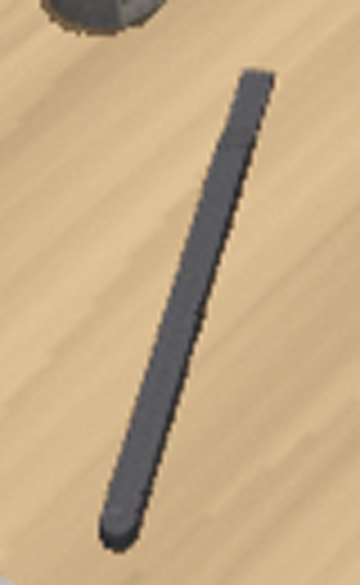

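View pics/s_die.png

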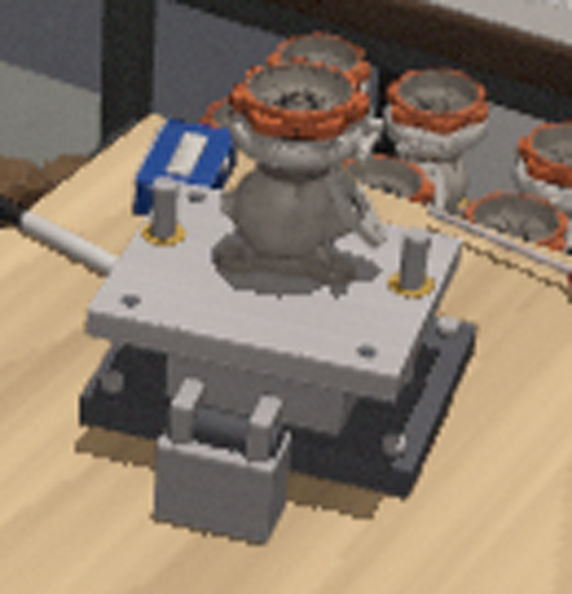

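```bash
cat > m.py <<'E'
from h import *
cs=[(207,178),(555,97),(665,530),(308,612)]
f=lambda p,x0,y0,s:((p[0]+.5)/s-.5+x0,(p[1]+.5)/s-.5+y0)
P=np.array([at_z("top",*f(c,360,180,5),0.218) for c in cs])
# local: NW = (-.075,+.085) front; NE=(.065,.085); SE=(.065,-.085)
L=np.array([(-.075,.085),(.065,.085),(.065,-.085),(-.075,-.085)])
def fit(L,P):
    Lc,Pc=L-L.mean(0),P-P.mean(0)
    a=np.arctan2((Lc[:,0]*Pc[:,1]-Lc[:,1]*Pc[:,0]).sum(),(Lc*Pc).sum())
    R=np.array([[np.cos(a),-np.sin(a)],[np.sin(a),np.cos(a)]])
    t=P.mean(0)-R@L.mean(0); return R,t,np.degrees(a),P-(L@R.T+t)
if __name__=="__main__":
    print(P)
    R,t,a,e=fit(L,P[:,:2]); print("die",t,a,e*1000)
    # scene: plate top corners crop 4.4 from (320,110)
    S=[(88,318),(398,378),(460,240)]
    Ps=np.array([at_z("scene",*f(c,320,110,4.4),0.218) for c in S]);print(Ps)
    for c in [(-.075,.085),(.065,.085),(.065,-.085),(-.075,-.085)]:
        p=R@c+t; print("pred scene",(proj("scene",[*p,.218])-[320,110])*4.4)
    # bar
    for n,z,pts,fr in(("top",.137,[(62,397)],(160,195,5)),("top",.131,[(715,98)],(160,195,5)),("scene",.137,[(122,520)],(230,235,4.5)),("scene",.131,[(258,72)],(230,235,4.5))):
        for p in pts: print(n,at_z(n,*f(p,*fr),z))
    # fulcrum ears top z=.125+.074: crop corners
    E=[at_z("top",*f(p,360,180,5),.199) for p in [(100,350),(190,338),(228,488),(140,503)]]
    for q in E: print("ful",q,(R.T@(q[:2]-t)))
    q=at_z("top",*f((172,420),360,180,5),.19);print("ridge",q,R.T@(q[:2]-t))
E
python3 m.py
```

```text
[[ 0.64581252 -0.09679245  0.218     ]
 [ 0.6798639  -0.231855    0.218     ]
 [ 0.51372856 -0.27253709  0.218     ]
 [ 0.4805723  -0.13574095  0.218     ]]
die [ 0.58117538 -0.18908988] -76.33697313278991 [[-0.24166376 -0.65814995]
 [ 0.74015526  0.31754862]
 [-0.20589649 -0.20864357]
 [-0.292595    0.5492449 ]]
[[ 0.63706306 -0.09185954  0.218     ]
 [ 0.47712699 -0.13753583  0.218     ]
 [ 0.511383   -0.27203511  0.218     ]]
pred scene [ 76.60931769 307.05694621]
pred scene [160.93033822 177.62310264]
pred scene [454.38602015 236.61693439]
pred scene [388.66511776 375.02091739]
top [0.52470891 0.36270165 0.137     ]
top [0.65488892 0.09535577 0.131     ]
scene [0.52261364 0.35650766 0.137     ]
scene [0.65259942 0.09412139 0.131     ]
ful [ 0.57968179 -0.05858023  0.199     ] [-0.12716926  0.02937652]
ful [ 0.58498728 -0.09385515  0.199     ] [-0.09163934  0.02619954]
ful [ 0.52674563 -0.10890115  0.199     ] [-0.09077644 -0.033948  ]
ful [ 0.52037549 -0.07456998  0.199     ] [-0.12564081 -0.03202848]
ridge [ 0.55297434 -0.0884698   0.19      ] [-0.10443411 -0.00363541]
```

```bash
cat > ov.py <<'E'
from h import *
import sys
def box(x0,x1,y0,y1,z0,z1):
    p=[(x,y,z) for z in(z0,z1) for x,y in((x0,y0),(x1,y0),(x1,y1),(x0,y1))]
    e=[(i,(i+1)%4) for i in range(4)]+[(4+i,4+(i+1)%4) for i in range(4)]+[(i,i+4) for i in range(4)]
    return [(p[a],p[b]) for a,b in e]
def segs_die(fx,fy=0):
    return [(box(-.075,.065,-.085,.085,.075,.093),(0,255,0)),(box(-.055,.095,-.095,.095,0,.02),(255,255,0)),
     (box(fx-.018,fx+.018,fy-.032,fy+.032,0,.05),(0,0,255)),(box(fx-.018,fx+.018,fy+.015,fy+.032,.05,.074),(255,0,255)),(box(fx-.018,fx+.018,fy-.032,fy-.015,.05,.074),(255,0,255)),
     (box(fx,fx,fy-.015,fy+.015,.065,.065),(0,255,255))]
def segs_bar():
    return [(box(-.154,.09,-.008,.008,0,.012),(0,0,255)),(box(.09,.15,-.008,.008,0,.006),(0,255,0))]
def draw(im,n,x0,y0,s,x,y,a,segs,z0=.125):
    a=np.radians(a);R=np.array([[np.cos(a),-np.sin(a),0],[np.sin(a),np.cos(a),0],[0,0,1]])
    for S,c in segs:
        for p,q in S:
            P=[((proj(n,R@np.array(r)+[x,y,z0])+.5-[x0,y0])*s-.5)*16 for r in(p,q)]
            cv2.line(im,*[tuple(int(round(v)) for v in r) for r in P],c,1,cv2.LINE_AA,4)
def go(src,n,win,s,out,*args,**k):
    im=cv2.imread(src);x0,y0,x1,y1=win
    c=cv2.resize(im[y0:y1,x0:x1],None,fx=s,fy=s,interpolation=cv2.INTER_CUBIC)
    draw(c,n,x0,y0,s,*args,**k);cv2.imwrite(out,c)
E
cat > a.py <<'E'
from ov import *
D=(.5805,-.1885,-76.3)
go("pics/top0.png","top",(370,190,500,310),6,"pics/od_t.png",*D,segs_die(-.1035,-.002))
go("pics/scene0.png","scene",(330,130,440,240),5.4,"pics/od_s.png",*D,segs_die(-.1035,-.002))
B=(.589,.2295,-64.0)
go("pics/top0.png","top",(160,195,320,290),5,"pics/ob_t.png",*B,segs_bar())
go("pics/scene0.png","scene",(230,235,310,365),4.5,"pics/ob_s.png",*B,segs_bar())
a=cv2.imread("pics/od_s.png");b=cv2.imread("pics/ob_s.png");h=min(len(a),len(b));cv2.imwrite("pics/o_s.png",np.hstack([a[:h,:430],b[:h]]))
E
python3 a.py
```

```text
(no output)
```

View pics/od_t.png

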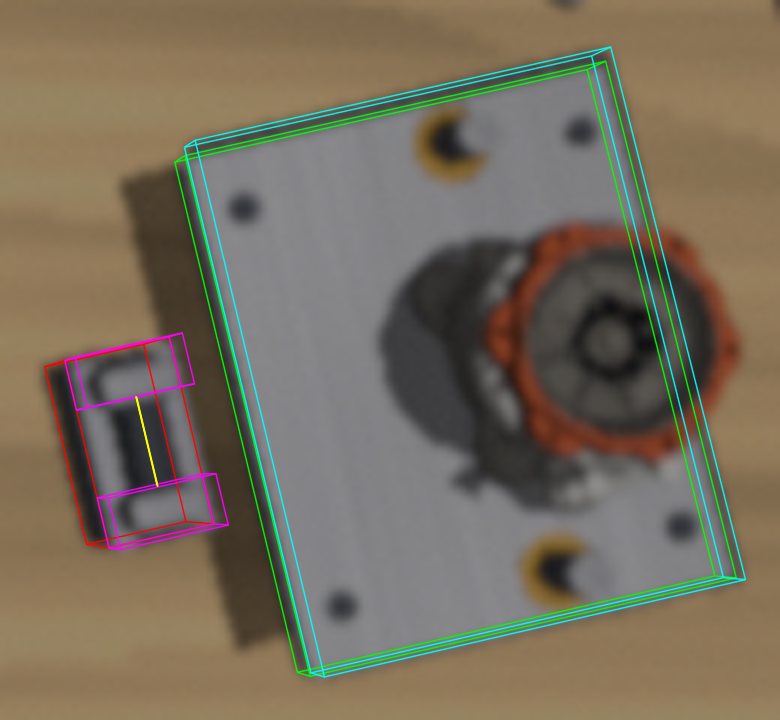

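View pics/ob_t.png

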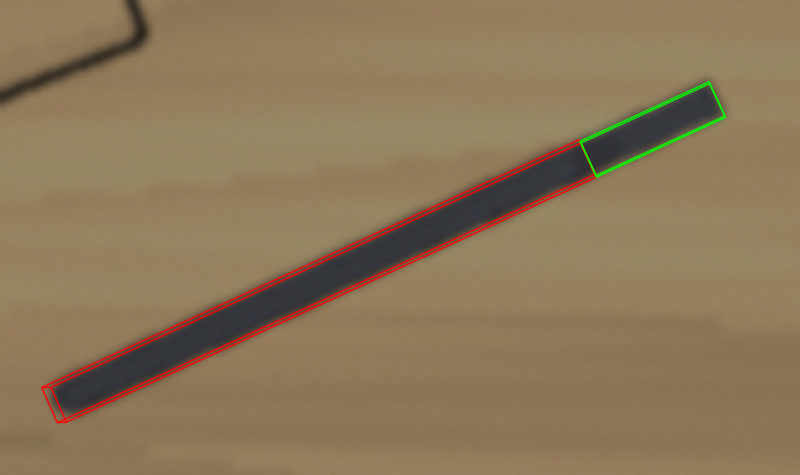

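View pics/o_s.png

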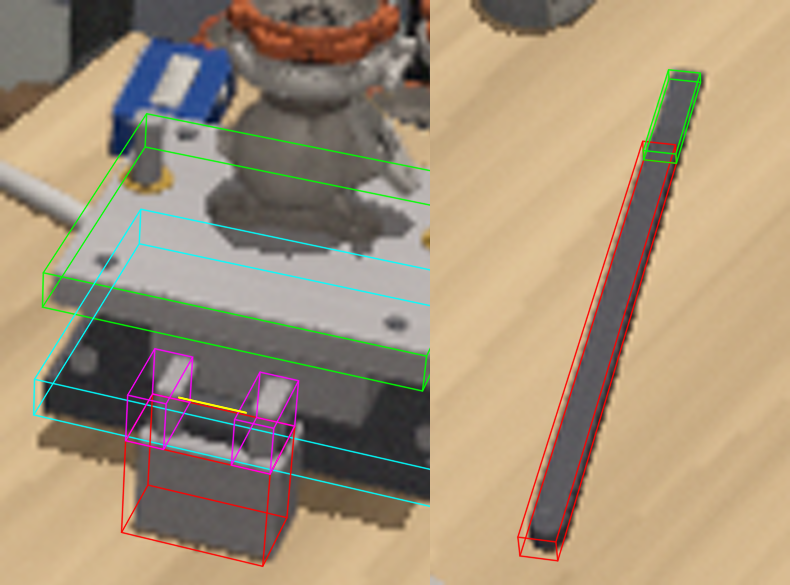

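Request:
{"api": "send_rows", "payload": {"targets": [[0,0,0,30,0],[0,20,50,60,6],[0,45,100,60,12],[0,70,150,60,18],[0,95,200,60,25],[0,120,250,60,32],[0,147,300,60,40],[0,175,350,60,47],[0,200,400,60,53],[0,228,450,60,60]]}}

```text
time: 1.35
ee_pos: [0.4308, -0.0596, 0.2912]
tcp_rot: [180.0, -0.0, -8.2]
wrist_force: [1.0, -1.0, -0.1]
opening: 0.0852
```

Request:
{"api": "send_rows", "payload": {"targets": [[0,26,50,0,6],[0,52,100,0,12],[0,78,150,0,18],[0,104,200,0,24],[0,130,250,0,30],[0,159,291,0,34.4],[0,159,291,-50,34.4],[0,159,291,-50,34.4]]}}

```text
time: 2.35
ee_pos: [0.5875, 0.2293, 0.2352]
tcp_rot: [-180.0, 0.6, 26.0]
wrist_force: [-0.6, 0.3, 0.3]
opening: 0.0853
```

```bash
python3 - <<'E'
from workcell import bot
from h import *
for n in("scene","top"):
    c=bot.camera(n); cv2.imwrite(f"pics/{n}1.png",c["pixels"][:,:,::-1])
o=bot.get_obs();print(o["ee_pos"],o["tcp_rot"])
p=o["ee_pos"];print(proj("top",p),proj("scene",p))
t=cv2.imread("pics/top1.png");s=cv2.imread("pics/scene1.png")
cv2.imwrite("pics/v1.png",np.hstack([cv2.resize(t[160:310,140:340],None,fx=2,fy=2),cv2.resize(s[190:340,200:400],None,fx=2,fy=2)]))
E
```

```text
[0.58888042 0.22911142 0.24238384] [1.79999632e+02 2.18613370e-02 2.59653929e+01]
[228.03635732 240.9453364 ] [268.78652416 256.80979841]
```

View pics/v1.png

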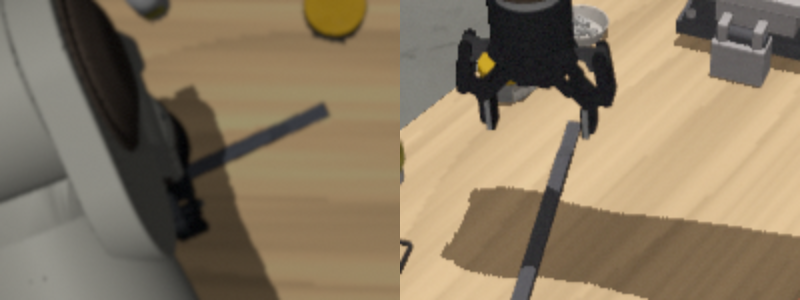

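Request:
{"api": "send_rows", "payload": {"targets": [[0,0,0,-50,0],[0,0,0,-90,0],[0,0,0,-112,0],[0,0,0,-112,0],[0,0,0,-112,0]]}}

```text
time: 3.08
ee_pos: [0.5904, 0.2297, 0.1328]
tcp_rot: [180.0, -0.2, 26.0]
wrist_force: [-0.0, 0.4, -0.6]
opening: 0.0854
```

Request:
{"api": "send_rows", "payload": {"targets": [[0.6,0,0,0,0],[0.6,0,0,0,0],[0.6,0,0,0,0],[1,0,0,0,0],[1,0,0,0,0],[1,0,0,0,0],[1,0,0,0,0]], "squeeze": 60}}

```text
time: 3.95
ee_pos: [0.5894, 0.2296, 0.1296]
tcp_rot: [-180.0, -0.0, 26.0]
wrist_force: [-1.2, 0.1, 3.4]
opening: 0.0134
```

Request:
{"api": "send_rows", "payload": {"targets": [[1,0,0,0,0],[1,0,0,0,0],[1,0,0,10,0],[1,0,0,40,0],[1,0,0,60,0],[1,0,0,60,0],[1,0,0,60,0],[1,0,0,60,0]], "squeeze": 100}}

```text
time: 4.95
ee_pos: [0.5889, 0.2294, 0.1879]
tcp_rot: [-180.0, 0.1, 26.0]
wrist_force: [-0.2, 0.7, -3.5]
opening: 0.012
```

```bash
cat > look.py <<'E'
from workcell import bot
from h import *
import sys
k=sys.argv[1]
for n in("scene","top"):
    c=bot.camera(n); cv2.imwrite(f"pics/{n}{k}.png",c["pixels"][:,:,::-1])
o=bot.get_obs();print({a:np.round(o[a],4) for a in("time","q","ee_pos","tcp_rot","wrist_force","torque","opening")})
E
python3 look.py 2; python3 - <<'E'
from h import *
s=cv2.imread("pics/scene2.png");crop(s,200,150,360,370,2.7,"pics/v2.png")
E
```

```text
{'time': np.float64(5.05), 'q': array([ 2.12840e+01,  1.59614e+01,  1.79120e+01,  9.20327e+01,
       -1.10000e-03,  8.52955e+01]), 'ee_pos': array([0.5891, 0.2295, 0.1883]), 'tcp_rot': array([-1.799944e+02,  8.180000e-02,  2.598850e+01]), 'wrist_force': array([-0.1056,  0.342 , -3.2412]), 'torque': array([ 0.0042, -0.0223, -0.0326]), 'opening': np.float64(0.0125)}
```

View pics/v2.png

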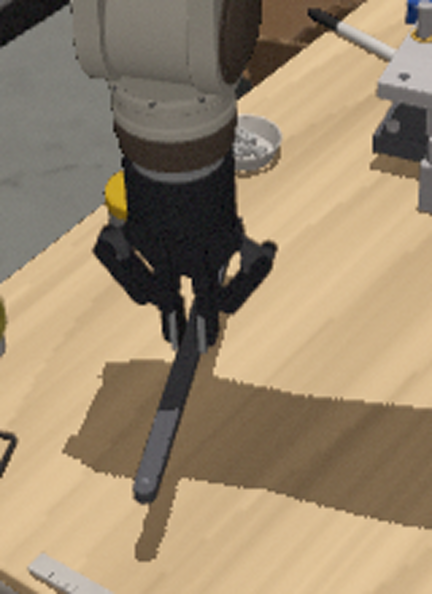

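Request:
{"api": "send_rows", "payload": {"targets": [[1,0,0,27,0],[1,-20,-30,27,-3],[1,-40,-60,27,-6],[1,-60,-95,27,-9],[1,-81,-127,27,-12.3],[1,-81,-127,27,-12.3],[1,-81,-127,27,-12.3],[1,-81,-127,27,-12.3]]}}

```text
time: 6.05
ee_pos: [0.5086, 0.1032, 0.216]
tcp_rot: [-180.0, 0.0, 13.7]
wrist_force: [-1.0, 0.9, -3.2]
opening: 0.0123
```

```bash
python3 look.py 3; python3 - <<'E'
from h import *
s=cv2.imread("pics/scene3.png");crop(s,230,120,450,350,2.6,"pics/v3.png")
s=cv2.imread("pics/top3.png");crop(s,200,170,500,340,2.6,"pics/v3t.png")
E
```

```text
{'time': np.float64(6.15), 'q': array([1.14623e+01, 4.42000e-01, 3.65490e+00, 9.32481e+01, 2.20000e-03,
       8.77184e+01]), 'ee_pos': array([0.5086, 0.1031, 0.2159]), 'tcp_rot': array([-1.799964e+02,  3.510000e-02,  1.374400e+01]), 'wrist_force': array([ 0.6163,  0.9501, -3.9997]), 'torque': array([-0.0276,  0.0383,  0.0245]), 'opening': np.float64(0.0121)}
```

View pics/v3.png

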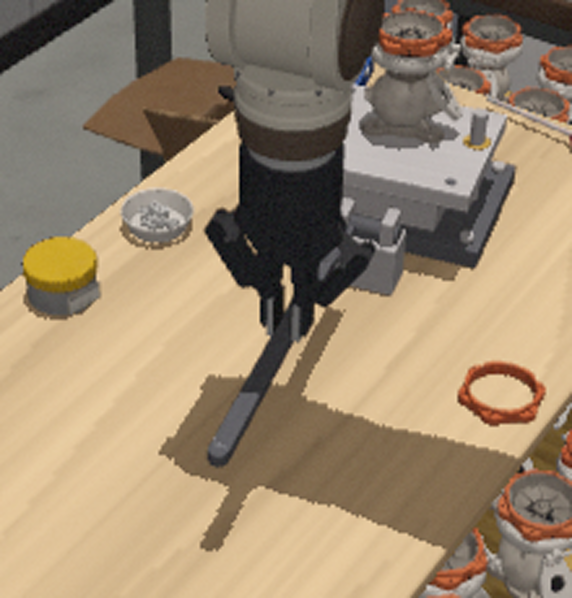

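View pics/v3t.png

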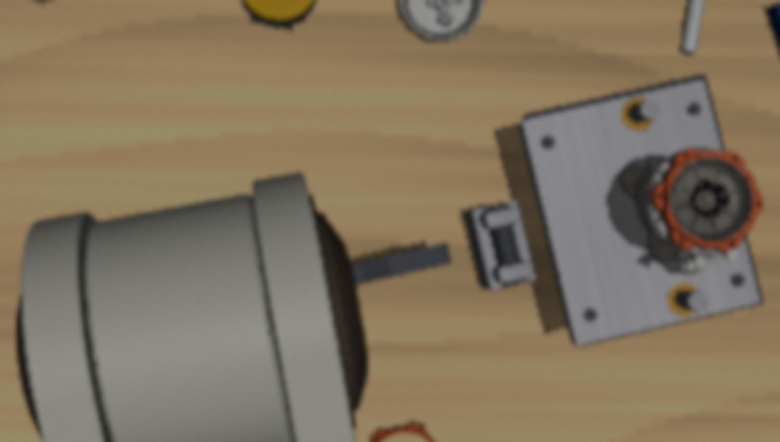

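```bash
cat > b.py <<'E'
from ov import *
import sys
k=sys.argv[1];x,y,yaw,zb=map(float,sys.argv[2:6])
sd=segs_die(-.1035,-.002)
def one(n,win,s,out):
    x0,y0,x1,y1=win
    im=cv2.imread(f"pics/{n}{k}.png");c=cv2.resize(im[y0:y1,x0:x1],None,fx=s,fy=s,interpolation=cv2.INTER_CUBIC)
    draw(c,n,x0,y0,s,x,y,yaw,segs_bar(),z0=zb)
    draw(c,n,x0,y0,s,.5805,-.1885,-76.3,[sd[i] for i in(0,3,4,5)])
    cv2.imwrite(out,c)
one("top",(320,220,440,320),6,"pics/bt%s.png"%k); one("scene",(290,160,450,310),5,"pics/bs%s.png"%k)
one("scene",(290,220,390,310),6,"pics/bh%s.png"%k)
E
python3 b.py 3 .5086 .1031 -76.25 .2113
```

```text
(no output)
```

View pics/bt3.png

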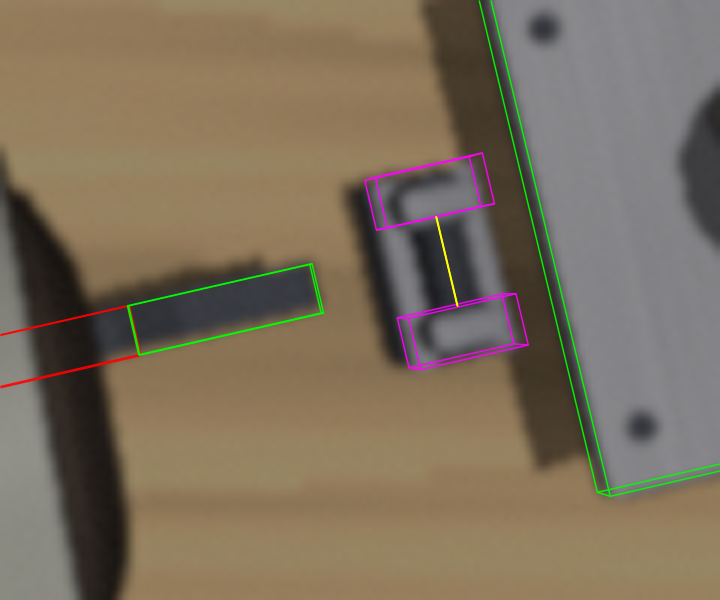

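View pics/bs3.png

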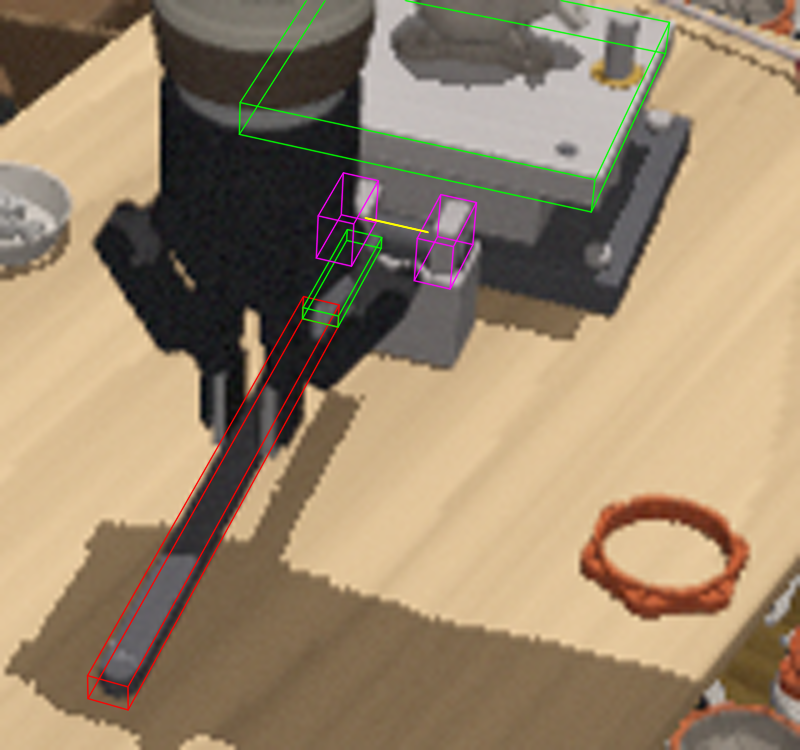

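Request:
{"api": "send_rows", "payload": {"targets": [[1,0,0,-17,0],[1,0,0,-17,0],[1,4,-16,-17,0],[1,8,-32,-17,0],[1,12,-48,-17,0],[1,15.4,-63,-17,0],[1,15.4,-63,-17,0],[1,15.4,-63,-17,0]]}}

```text
time: 7.15
ee_pos: [0.5238, 0.0395, 0.1993]
tcp_rot: [-180.0, 0.0, 13.7]
wrist_force: [-0.1, 0.0, -3.8]
opening: 0.0124
```

Request:
{"api": "send_rows", "payload": {"targets": [[1,0,0,-1,0],[1,0,0,-1,0],[1,0,0,-1,0]]}}

```text
time: 7.52
ee_pos: [0.5237, 0.0399, 0.1983]
tcp_rot: [-180.0, -0.0, 13.7]
wrist_force: [-0.7, -0.0, -4.5]
opening: 0.0124
```

Request:
{"api": "send_rows", "payload": {"targets": [[1,0,0,-1,0],[1,0,0,-1,0],[1,0,0,-1,0]]}}

```text
time: 7.9
ee_pos: [0.5238, 0.0396, 0.1973]
tcp_rot: [-180.0, 0.0, 13.7]
wrist_force: [-0.7, 0.1, -3.8]
opening: 0.0124
```

Request:
{"api": "send_rows", "payload": {"targets": [[1,0,0,-1,0],[1,0,0,-1,0],[1,0,0,-1,0]]}}

```text
time: 8.28
ee_pos: [0.5238, 0.0396, 0.1963]
tcp_rot: [180.0, 0.0, 13.7]
wrist_force: [0.3, 0.2, -4.1]
opening: 0.0122
```

Request:
{"api": "send_rows", "payload": {"targets": [[1,0,0,-1,0],[1,0,0,-1,0],[1,0,0,-1,0]]}}

```text
time: 8.65
ee_pos: [0.5238, 0.0396, 0.1953]
tcp_rot: [180.0, -0.0, 13.7]
wrist_force: [0.7, 0.7, -4.0]
opening: 0.0124
```

Request:
{"api": "send_rows", "payload": {"targets": [[1,0,0,-1,0],[1,0,0,-1,0],[1,0,0,-1,0]]}}

```text
time: 9.02
ee_pos: [0.5238, 0.0396, 0.1943]
tcp_rot: [-180.0, -0.0, 13.7]
wrist_force: [-0.2, -0.2, -2.8]
opening: 0.0123
```

```bash
python3 look.py 4; python3 b.py 4 .5238 .0396 -76.25 .190
```

```text
{'time': np.float64(9.125), 'q': array([4.32350e+00, 9.60000e-01, 1.78200e+00, 9.08233e+01, 4.00000e-04,
       8.06345e+01]), 'ee_pos': array([0.5238, 0.0396, 0.1943]), 'tcp_rot': array([-1.799994e+02,  1.200000e-03,  1.368900e+01]), 'wrist_force': array([-0.4776,  0.0497, -4.5634]), 'torque': array([-0.112 ,  0.0284,  0.0172]), 'opening': np.float64(0.0126)}
```

View pics/bt4.png

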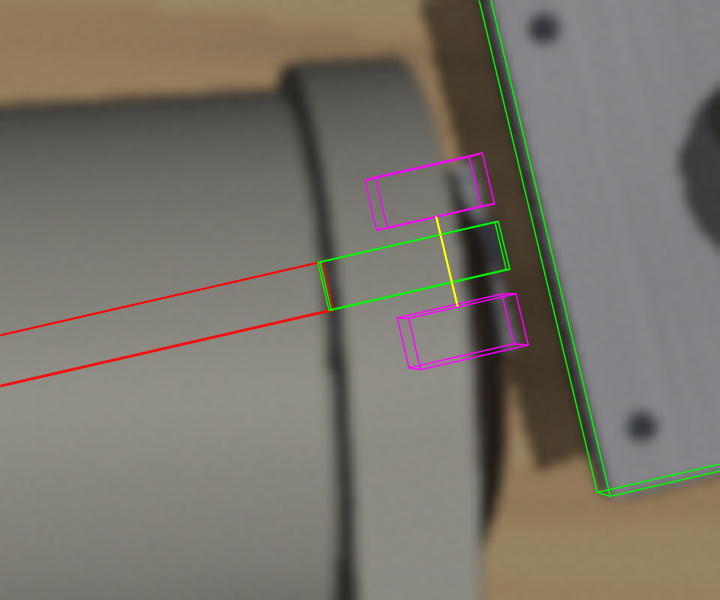

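View pics/bs4.png

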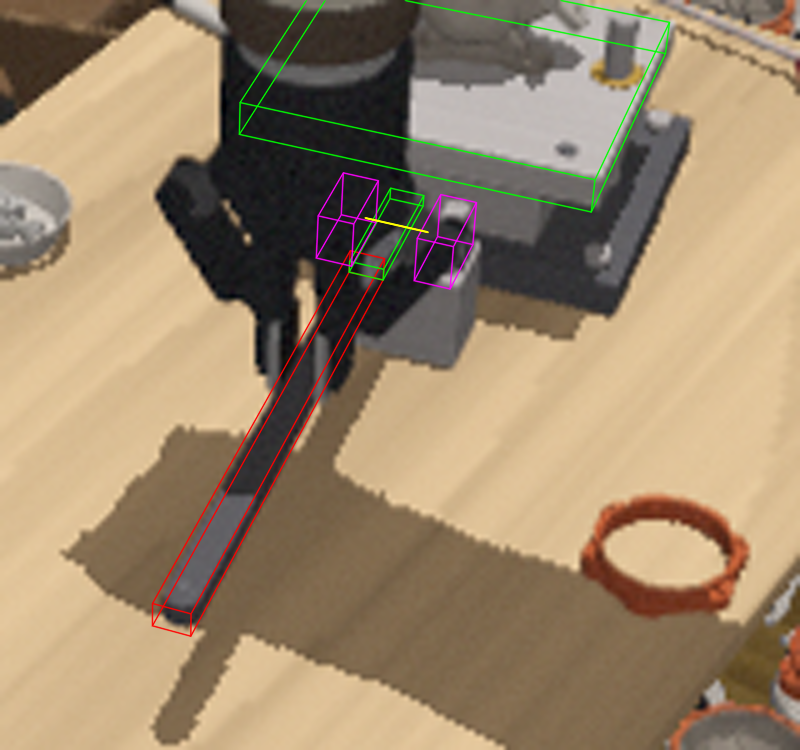

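Request:
{"api": "send_rows", "payload": {"targets": [[1,0,0,1.5,0],[1,2,-9,1.5,0],[1,4,-18,1.5,0],[1,6.5,-27,1.5,0],[1,9,-37,1.5,0],[1,9,-37,1.5,0],[1,9,-37,1.5,0]]}}

```text
time: 10.0
ee_pos: [0.5327, 0.0026, 0.1957]
tcp_rot: [-180.0, 0.0, 13.7]
wrist_force: [0.6, 0.5, -3.6]
opening: 0.0127
```

Request:
{"api": "send_rows", "payload": {"targets": [[1,0,0,-1,0],[1,0,0,-2,0],[1,0,0,-3,0],[1,0,0,-3,0]]}}

```text
time: 10.5
ee_pos: [0.5328, 0.0027, 0.1929]
tcp_rot: [-180.0, -0.0, 13.7]
wrist_force: [0.1, 0.8, -3.0]
opening: 0.0123
```

```bash
python3 look.py 5; python3 b.py 5 .5328 .0027 -76.25 .1895
```

```text
{'time': np.float64(10.6), 'q': array([2.88800e-01, 1.96050e+00, 2.65470e+00, 9.06771e+01, 4.50000e-03,
       7.65930e+01]), 'ee_pos': array([0.5328, 0.0027, 0.1929]), 'tcp_rot': array([-1.799996e+02, -1.770000e-02,  1.369580e+01]), 'wrist_force': array([-0.6229, -0.1117, -2.2286]), 'torque': array([-0.0171, -0.033 ,  0.0118]), 'opening': np.float64(0.0122)}
```

View pics/bs5.png

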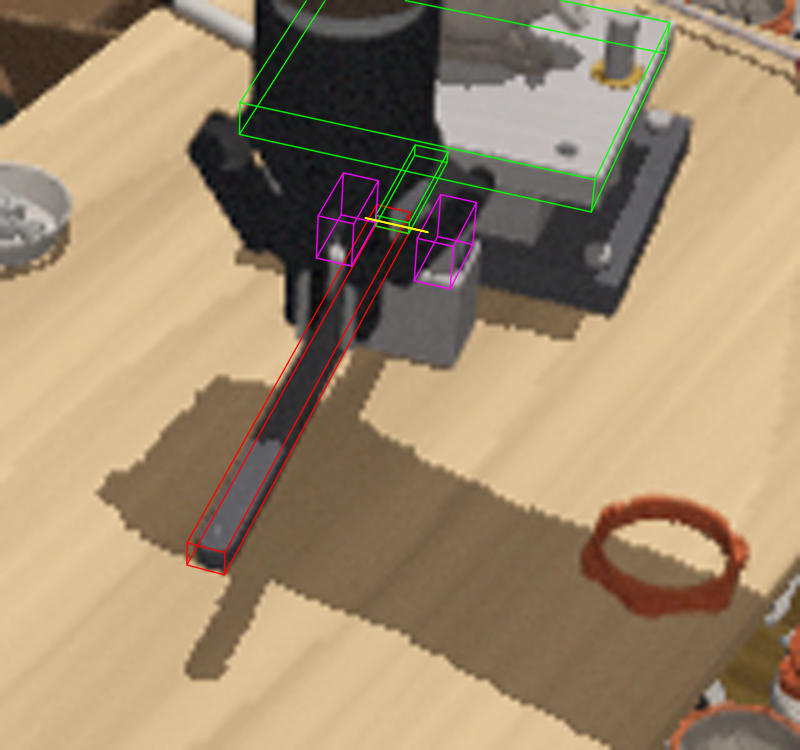

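Request:
{"api": "send_rows", "payload": {"targets": [[1,0,0,-1,0],[1,0,0,-2,0],[1,0,0,-3,0],[1,0,0,-3,0]], "squeeze": 60}}

```text
time: 11.1
ee_pos: [0.5329, 0.0027, 0.19]
tcp_rot: [-180.0, -0.0, 13.7]
wrist_force: [-0.7, 3.3, 1.8]
opening: 0.0128
```

```bash
python3 look.py 6
```

```text
{'time': np.float64(11.2), 'q': array([2.84400e-01, 1.92660e+00, 2.29690e+00, 9.03497e+01, 1.11000e-02,
       7.65880e+01]), 'ee_pos': array([0.5328, 0.0027, 0.19  ]), 'tcp_rot': array([-1.79994e+02, -2.26000e-02,  1.36964e+01]), 'wrist_force': array([-0.5995,  3.5043,  1.4082]), 'torque': array([ 0.1818,  0.0145, -0.0277]), 'opening': np.float64(0.0124)}
```

Request:
{"api": "send_rows", "payload": {"targets": [[0.75,0,0,0,0],[0.7,0,0,0,0],[0.5,0,0,0,0],[0.3,0,0,0,0],[0.3,0,0,20,0],[0.3,0,0,50,0],[0.3,0,0,50,0]], "squeeze": 20}}

```text
time: 12.08
ee_pos: [0.5335, 0.0026, 0.242]
tcp_rot: [180.0, -0.2, 13.7]
wrist_force: [-0.5, 0.3, -0.9]
opening: 0.0596
```

```bash
python3 look.py 7; python3 b.py 7 .5328 .0027 -76.25 .1895
```

```text
{'time': np.float64(12.175), 'q': array([ 2.77100e-01,  2.79540e+00,  8.68910e+00,  9.58870e+01,
       -1.90000e-03,  7.65883e+01]), 'ee_pos': array([0.5329, 0.0026, 0.2395]), 'tcp_rot': array([ 1.799966e+02, -6.100000e-03,  1.368880e+01]), 'wrist_force': array([-0.7102,  0.0201,  0.2085]), 'torque': array([ 0.0215, -0.0428,  0.0298]), 'opening': np.float64(0.0596)}
```

View pics/bs7.png

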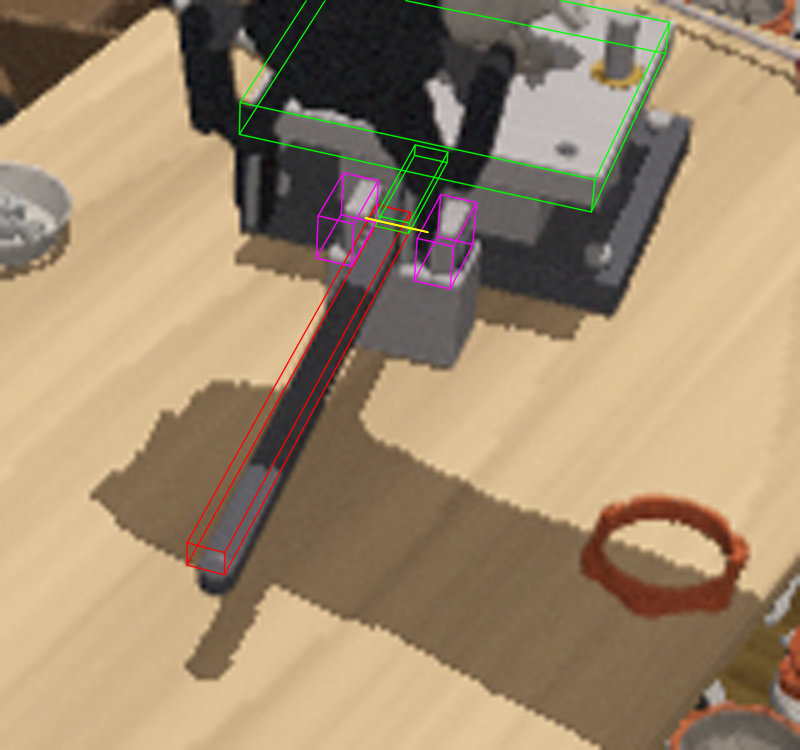

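Request:
{"api": "send_rows", "payload": {"targets": [[0.3,-7,28,0,0],[0.3,-14,56,0,0],[0.3,-20,84,0,0],[0.3,-27,112,0,0],[0.3,-27,112,-40,0],[0.3,-27,112,-73,0],[0.3,-27,112,-73,0],[0.3,-27,112,-73,0]], "squeeze": 45}}

```text
time: 13.18
ee_pos: [0.5059, 0.1145, 0.1676]
tcp_rot: [180.0, -0.0, 13.7]
wrist_force: [0.5, -0.6, 0.7]
opening: 0.0599
```

```bash
python3 look.py 8; python3 - <<'E'
from h import *
s=cv2.imread("pics/scene8.png");crop(s,270,120,450,310,3,"pics/v8.png")
E
```

```text
{'time': np.float64(13.275), 'q': array([ 1.27529e+01, -1.92700e-01, -2.25050e+00,  8.78310e+01,
       -3.10000e-03,  8.90779e+01]), 'ee_pos': array([0.5064, 0.1146, 0.1682]), 'tcp_rot': array([ 1.799951e+02, -1.112000e-01,  1.367500e+01]), 'wrist_force': array([0.227 , 0.0565, 0.2319]), 'torque': array([ 0.0057, -0.0183, -0.0038]), 'opening': np.float64(0.0596)}
```

View pics/v8.png

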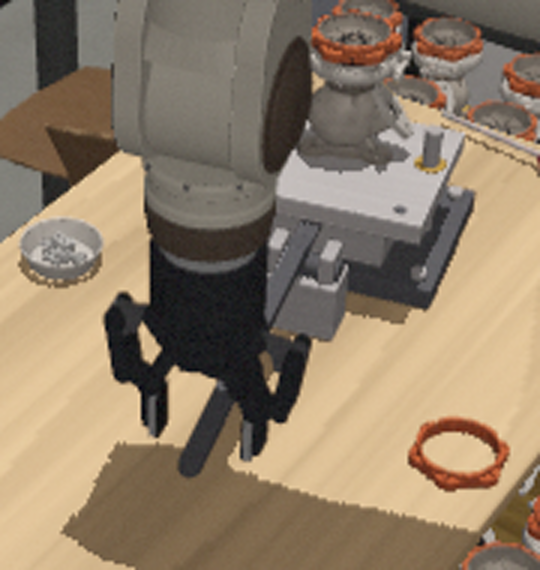

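Request:
{"api": "send_rows", "payload": {"targets": [[0.6,0,0,0,0],[0.8,0,0,0,0],[1,0,0,0,0],[1,0,0,0,0],[1,0,0,0,0],[1,0,0,0,0]], "squeeze": 45}}

```text
time: 14.02
ee_pos: [0.5059, 0.1145, 0.1669]
tcp_rot: [180.0, -0.0, 13.7]
wrist_force: [-0.4, 0.5, 1.9]
opening: 0.0152
```

```bash
python3 look.py 9
```

```text
{'time': np.float64(14.125), 'q': array([ 1.27637e+01, -1.68900e-01, -2.37920e+00,  8.77764e+01,
       -6.70000e-03,  8.90752e+01]), 'ee_pos': array([0.5059, 0.1146, 0.1669]), 'tcp_rot': array([ 1.799931e+02, -1.310000e-02,  1.368850e+01]), 'wrist_force': array([ 1.3602, -0.0366,  1.9843]), 'torque': array([-0.0691, -0.1784,  0.0045]), 'opening': np.float64(0.0145)}
```

Request:
{"api": "send_rows", "payload": {"targets": [[1,0,0,-1,0],[1,0,0,-2,0],[1,0,0,-2,0]], "squeeze": 60}}

```text
time: 14.5
ee_pos: [0.5061, 0.1145, 0.1654]
tcp_rot: [180.0, -0.1, 13.7]
wrist_force: [1.3, -1.2, 6.0]
opening: 0.0148
```

Request:
{"api": "send_rows", "payload": {"targets": [[1,0,0,-1,0],[1,0,0,-2,0],[1,0,0,-2,0]]}}

```text
time: 14.88
ee_pos: [0.5063, 0.1145, 0.1642]
tcp_rot: [180.0, -0.1, 13.7]
wrist_force: [-0.3, -1.2, 11.7]
opening: 0.0142
```

Request:
{"api": "send_rows", "payload": {"targets": [[1,0,0,-1,0],[1,0,0,-2,0],[1,0,0,-2,0]]}}

```text
time: 15.25
ee_pos: [0.5065, 0.1144, 0.1626]
tcp_rot: [179.9, -0.2, 13.7]
wrist_force: [-0.2, -1.6, 14.3]
opening: 0.0142
```

Request:
{"api": "send_rows", "payload": {"targets": [[1,0,0,-1,0],[1,0,0,-2,0],[1,0,0,-2,0]]}}

```text
time: 15.62
ee_pos: [0.5066, 0.1142, 0.1608]
tcp_rot: [179.9, -0.2, 13.7]
wrist_force: [-1.0, -2.5, 15.2]
opening: 0.0145
```

```bash
python3 -c "
from workcell import bot
import numpy as np
o=bot.get_obs();print(np.round(o['wrist_force'],2),np.round(o['torque'],3),o['ee_pos'],np.round(o['tcp_rot'],2))"
```

```text
[-1.04 -2.49 15.15] [-1.1   -0.08  -0.139] [0.50657313 0.11418457 0.16079034] [179.92  -0.19  13.66]
```

Request:
{"api": "send_rows", "payload": {"targets": [[1,0,0,-1,0],[1,0,0,-2,0],[1,0,0,-2,0]]}}

```text
time: 16.0
ee_pos: [0.5066, 0.1142, 0.1588]
tcp_rot: [179.9, -0.2, 13.7]
wrist_force: [-1.2, -3.1, 14.3]
opening: 0.0145
```

Request:
{"api": "send_rows", "payload": {"targets": [[1,0,0,-1,0],[1,0,0,-2,0],[1,0,0,-2,0]]}}

```text
time: 16.38
ee_pos: [0.5067, 0.1142, 0.1569]
tcp_rot: [179.9, -0.2, 13.7]
wrist_force: [-0.1, -4.0, 14.8]
opening: 0.0148
```

```bash
python3 look.py 10;  python3 - <<'E'
from h import *
s=cv2.imread("pics/scene10.png");crop(s,330,120,450,245,4.6,"pics/v10.png")
E
```

```text
{'time': np.float64(16.475), 'q': array([12.7471, -0.2988, -3.6059, 86.4797, -0.0893, 89.0721]), 'ee_pos': array([0.5067, 0.1142, 0.1569]), 'tcp_rot': array([179.9072,  -0.2116,  13.675 ]), 'wrist_force': array([ 1.3853, -3.3757, 14.8681]), 'torque': array([-1.1013, -0.1274, -0.025 ]), 'opening': np.float64(0.0146)}
```

View pics/v10.png

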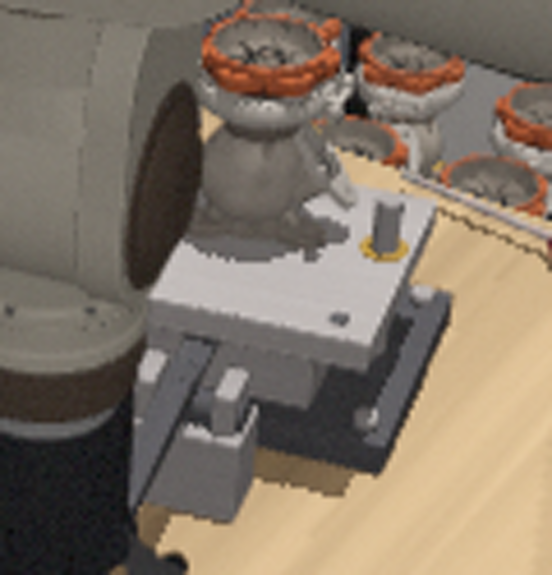

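Request:
{"api": "send_rows", "payload": {"targets": [[1,0.1,-0.5,-1,0],[1,0.2,-1,-2,0],[1,0.2,-1,-2,0]]}}

```text
time: 16.85
ee_pos: [0.5067, 0.114, 0.1549]
tcp_rot: [-180.0, -0.2, 13.7]
wrist_force: [-1.1, 1.8, 14.5]
opening: 0.0143
```

Request:
{"api": "send_rows", "payload": {"targets": [[1,0.1,-0.3,-1,0],[1,0.2,-0.6,-2,0],[1,0.2,-0.6,-2,0]]}}

```text
time: 17.23
ee_pos: [0.5067, 0.1139, 0.1528]
tcp_rot: [-179.9, -0.2, 13.7]
wrist_force: [-1.6, 4.6, 14.4]
opening: 0.0146
```

```bash
cat > f.py <<'E'
from workcell import bot
import numpy as np
o=bot.get_obs();print(np.round(o['wrist_force'],2),np.round(o['torque'],3),np.round(o['ee_pos'],4),np.round(o['tcp_rot'],2))
E
python3 f.py
```

```text
[-1.6   4.6  14.35] [ 0.413  0.271 -0.161] [0.5067 0.1139 0.1528] [-179.92   -0.2    13.72]
```

Request:
{"api": "send_rows", "payload": {"targets": [[1,0,0,-1,0],[1,0,0,-2,0],[1,0,0,-2,0]]}}

```text
time: 17.6
ee_pos: [0.5068, 0.1138, 0.1508]
tcp_rot: [-179.9, -0.2, 13.7]
wrist_force: [-1.9, 3.0, 14.0]
opening: 0.0142
```

Request:
{"api": "send_rows", "payload": {"targets": [[1,0,0,-1,0],[1,0,0,-1.5,0],[1,0,0,-1.5,0]]}}

```text
time: 17.98
ee_pos: [0.5069, 0.1136, 0.1494]
tcp_rot: [-180.0, -0.2, 13.7]
wrist_force: [-2.2, 3.2, 15.2]
opening: 0.0145
```

```bash
python3 f.py
```

```text
[-2.16  3.24 15.19] [ 0.13   0.197 -0.115] [0.5069 0.1136 0.1494] [-179.96   -0.21   13.71]
```

Request:
{"api": "send_rows", "payload": {"targets": [[1,0,0,-0.6,0],[1,0,0,-0.6,0]]}}

```text
time: 18.23
ee_pos: [0.5069, 0.1136, 0.1488]
tcp_rot: [-180.0, -0.2, 13.7]
wrist_force: [-0.9, 2.8, 14.9]
opening: 0.0148
```

Request:
{"api": "send_rows", "payload": {"targets": [[1,0,0,-0.6,0],[1,0,0,-0.6,0]]}}

```text
time: 18.48
ee_pos: [0.5069, 0.1136, 0.1482]
tcp_rot: [-180.0, -0.2, 13.7]
wrist_force: [-1.6, 2.2, 15.3]
opening: 0.0143
```

```bash
python3 f.py
```

```text
[-1.61  2.15 15.29] [ 0.142  0.149 -0.135] [0.5069 0.1136 0.1482] [-179.96   -0.21   13.71]
```

Request:
{"api": "send_rows", "payload": {"targets": [[1,0,0,-0.6,0],[1,0,0,-0.6,0]]}}

```text
time: 18.73
ee_pos: [0.5069, 0.1136, 0.1476]
tcp_rot: [-180.0, -0.2, 13.7]
wrist_force: [-1.9, 2.9, 14.9]
opening: 0.0144
```

Request:
{"api": "send_rows", "payload": {"targets": [[1,0,0,-0.6,0],[1,0,0,-0.6,0]]}}

```text
time: 18.98
ee_pos: [0.5069, 0.1135, 0.147]
tcp_rot: [-180.0, -0.2, 13.7]
wrist_force: [-1.7, 2.1, 16.1]
opening: 0.0141
```

```bash
python3 f.py
```

```text
[-1.68  2.1  16.1 ] [-0.091  0.149 -0.16 ] [0.5069 0.1135 0.147 ] [-179.98   -0.21   13.7 ]
```

Request:
{"api": "send_rows", "payload": {"targets": [[1,0,0,-0.6,0],[1,0,0,-0.6,0]]}}

```text
time: 19.23
ee_pos: [0.507, 0.1134, 0.1465]
tcp_rot: [-180.0, -0.2, 13.7]
wrist_force: [-1.5, 1.2, 15.7]
opening: 0.0146
```

Request:
{"api": "send_rows", "payload": {"targets": [[1,0,0,-0.6,0],[1,0,0,-0.6,0]]}}

```text
time: 19.48
ee_pos: [0.507, 0.1134, 0.1459]
tcp_rot: [-180.0, -0.2, 13.7]
wrist_force: [-0.7, 1.3, 15.5]
opening: 0.0146
```

```bash
python3 f.py
```

```text
[-0.73  1.31 15.5 ] [-0.177  0.081  0.04 ] [0.507  0.1134 0.1459] [-179.99   -0.22   13.7 ]
```

Request:
{"api": "send_rows", "payload": {"targets": [[1,0,0,-0.6,0],[1,0,0,-0.6,0]]}}

```text
time: 19.73
ee_pos: [0.507, 0.1134, 0.1453]
tcp_rot: [-180.0, -0.2, 13.7]
wrist_force: [-1.4, 2.5, 14.8]
opening: 0.0142
```

Request:
{"api": "send_rows", "payload": {"targets": [[1,0,0,-0.6,0],[1,0,0,-0.6,0]]}}

```text
time: 19.98
ee_pos: [0.507, 0.1133, 0.1446]
tcp_rot: [180.0, -0.2, 13.7]
wrist_force: [-1.1, 1.9, 15.0]
opening: 0.0144
```

```bash
python3 f.py
```

```text
[-1.15  1.93 14.98] [-0.3    0.073 -0.185] [0.507  0.1133 0.1446] [180.    -0.22  13.69]
```

Request:
{"api": "send_rows", "payload": {"targets": [[1,0,0,-0.6,0],[1,0,0,-0.6,0]]}}

```text
time: 20.23
ee_pos: [0.507, 0.1132, 0.1441]
tcp_rot: [180.0, -0.2, 13.7]
wrist_force: [-1.1, 0.7, 15.8]
opening: 0.014
```

Request:
{"api": "send_rows", "payload": {"targets": [[1,0,0,-0.6,0],[1,0,0,-0.6,0]]}}

```text
time: 20.48
ee_pos: [0.5071, 0.1132, 0.1435]
tcp_rot: [180.0, -0.2, 13.7]
wrist_force: [-0.8, 1.0, 16.6]
opening: 0.0143
```

```bash
python3 f.py
```

```text
[-0.82  1.04 16.6 ] [-0.548  0.084 -0.182] [0.5071 0.1132 0.1435] [179.98  -0.22  13.69]
```

Request:
{"api": "send_rows", "payload": {"targets": [[1,0,0,-0.6,0],[1,0,0,-0.6,0]]}}

```text
time: 20.72
ee_pos: [0.5071, 0.1131, 0.1429]
tcp_rot: [180.0, -0.2, 13.7]
wrist_force: [0.0, 0.6, 15.8]
opening: 0.0144
```

```bash
python3 f.py
```

```text
[ 0.03  0.65 15.81] [-0.454  0.014 -0.023] [0.5071 0.1131 0.1429] [179.98  -0.23  13.69]
```

Request:
{"api": "send_rows", "payload": {"targets": [[1,0,0,-0.5,0],[1,0,0,-0.5,0]]}}

```text
time: 20.98
ee_pos: [0.5072, 0.1131, 0.1425]
tcp_rot: [180.0, -0.2, 13.7]
wrist_force: [-0.4, 0.3, 16.1]
opening: 0.0144
```

```bash
python3 f.py
```

```text
[-0.41  0.34 16.08] [-0.606 -0.087 -0.009] [0.5072 0.1131 0.1425] [179.97  -0.23  13.7 ]
```

Request:
{"api": "send_rows", "payload": {"targets": [[1,0,0,-0.5,0],[1,0,0,-0.5,0]]}}

```text
time: 21.22
ee_pos: [0.5071, 0.1131, 0.1419]
tcp_rot: [180.0, -0.2, 13.7]
wrist_force: [-0.5, 0.0, 15.8]
opening: 0.0146
```

Request:
{"api": "send_rows", "payload": {"targets": [[1,0,0,-0.5,0],[1,0,0,-0.5,0]]}}

```text
time: 21.48
ee_pos: [0.5071, 0.113, 0.1414]
tcp_rot: [180.0, -0.2, 13.7]
wrist_force: [-0.4, -1.0, 15.7]
opening: 0.0148
```

```bash
python3 look.py 11;  python3 - <<'E'
from h import *
a,b=[cv2.imread(f"pics/scene{k}.png")[120:245,350:430] for k in(8,11)]
cv2.imwrite("pics/v11.png",cv2.resize(np.hstack([a,b]),None,fx=4.6,fy=4.6,interpolation=cv2.INTER_CUBIC))
E
```

```text
{'time': np.float64(21.575), 'q': array([ 1.25812e+01, -2.82300e-01, -5.29470e+00,  8.47637e+01,
       -3.40000e-02,  8.89063e+01]), 'ee_pos': array([0.5071, 0.113 , 0.1414]), 'tcp_rot': array([179.9617,  -0.2232,  13.6749]), 'wrist_force': array([-1.3114, -0.189 , 15.6047]), 'torque': array([-0.618 , -0.0245, -0.1621]), 'opening': np.float64(0.0146)}
```

View pics/v11.png

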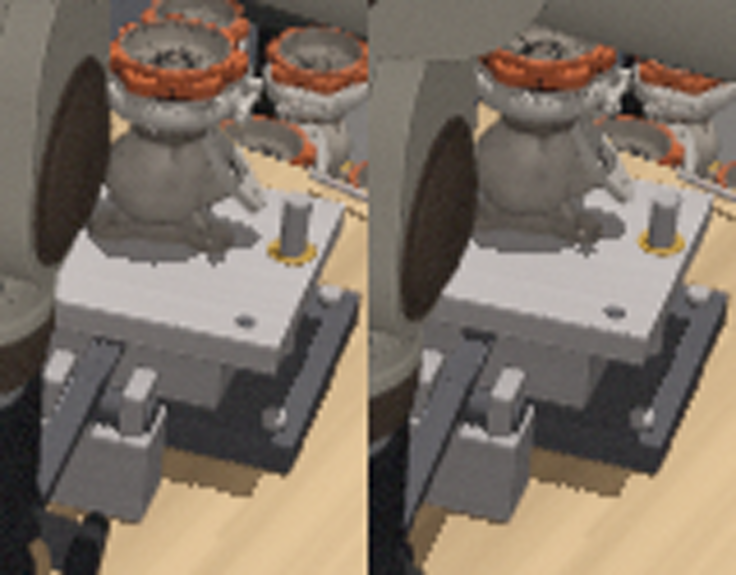

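Request:
{"api": "send_rows", "payload": {"targets": [[1,0,0,-0.5,0],[1,0,0,-0.5,0]]}}

```text
time: 21.82
ee_pos: [0.5072, 0.1129, 0.141]
tcp_rot: [180.0, -0.2, 13.7]
wrist_force: [-0.2, -0.9, 15.7]
opening: 0.0144
```

Request:
{"api": "send_rows", "payload": {"targets": [[1,0,0,-0.5,0],[1,0,0,-0.5,0]]}}

```text
time: 22.08
ee_pos: [0.5072, 0.1129, 0.1405]
tcp_rot: [179.9, -0.2, 13.7]
wrist_force: [0.1, -1.4, 16.8]
opening: 0.0144
```

```bash
python3 f.py
```

```text
[ 0.12 -1.37 16.82] [-0.906 -0.009 -0.152] [0.5072 0.1129 0.1405] [179.94  -0.23  13.67]
```

Request:
{"api": "send_rows", "payload": {"targets": [[1,0,0,-0.5,0],[1,0,0,-0.5,0]]}}

```text
time: 22.32
ee_pos: [0.5073, 0.1129, 0.14]
tcp_rot: [179.9, -0.2, 13.7]
wrist_force: [1.1, -2.0, 16.2]
opening: 0.0145
```

```bash
python3 f.py
```

```text
[ 1.11 -2.03 16.23] [-0.84  -0.078 -0.003] [0.5073 0.1129 0.14  ] [179.94  -0.24  13.68]
```

Request:
{"api": "send_rows", "payload": {"targets": [[1,0,0,-0.5,0],[1,0,0,-0.5,0]]}}

```text
time: 22.58
ee_pos: [0.5073, 0.1128, 0.1395]
tcp_rot: [179.9, -0.2, 13.7]
wrist_force: [0.4, -1.5, 15.9]
opening: 0.0148
```

```bash
python3 f.py
```

```text
[ 0.39 -1.52 15.91] [-0.944 -0.097  0.047] [0.5073 0.1128 0.1395] [179.93  -0.24  13.68]
```

Request:
{"api": "send_rows", "payload": {"targets": [[1,0.1,-0.3,-0.5,0],[1,0.1,-0.3,-0.5,0]]}}

```text
time: 22.82
ee_pos: [0.5073, 0.1128, 0.139]
tcp_rot: [180.0, -0.2, 13.7]
wrist_force: [-1.2, -0.4, 15.5]
opening: 0.0144
```

```bash
python3 f.py
```

```text
[-1.24 -0.38 15.5 ] [-0.512  0.003 -0.149] [0.5073 0.1128 0.139 ] [179.97  -0.23  13.68]
```

Request:
{"api": "send_rows", "payload": {"targets": [[1,0,0,-0.5,0],[1,0,0,-0.5,0]]}}

```text
time: 23.08
ee_pos: [0.5073, 0.1127, 0.1385]
tcp_rot: [180.0, -0.2, 13.7]
wrist_force: [-0.5, -1.0, 16.0]
opening: 0.0143
```

```bash
python3 f.py
```

```text
[-0.53 -1.01 16.03] [-0.65  -0.011 -0.184] [0.5073 0.1127 0.1385] [179.96  -0.23  13.67]
```

Request:
{"api": "send_rows", "payload": {"targets": [[1,0,0,-0.5,0],[1,0,0,-0.5,0]]}}

```text
time: 23.32
ee_pos: [0.5073, 0.1126, 0.138]
tcp_rot: [179.9, -0.2, 13.7]
wrist_force: [-1.9, -1.1, 15.6]
opening: 0.0148
```

```bash
python3 look.py 12;  python3 - <<'E'
from h import *
a,b=[cv2.imread(f"pics/scene{k}.png")[120:295,310:430] for k in(8,12)]
cv2.imwrite("pics/v12.png",cv2.resize(np.hstack([a,b]),None,fx=3.3,fy=3.3,interpolation=cv2.INTER_CUBIC))
A,B=[cv2.imread(f"pics/scene{k}.png",0)[180:205,395:420].astype(np.float32) for k in(8,12)]
print(cv2.phaseCorrelate(A,B,cv2.createHanningWindow((25,25),cv2.CV_32F)))
E
```

```text
{'time': np.float64(23.425), 'q': array([ 1.25424e+01, -2.71900e-01, -5.66140e+00,  8.43790e+01,
       -4.54000e-02,  8.88720e+01]), 'ee_pos': array([0.5073, 0.1126, 0.138 ]), 'tcp_rot': array([179.95  ,  -0.2305,  13.6704]), 'wrist_force': array([-1.3549, -0.4564, 16.5597]), 'torque': array([-0.7748, -0.0607, -0.2138]), 'opening': np.float64(0.0143)}
((0.8338687938882465, -1.891915452832178), 0.7190311477661133)
```

View pics/v12.png

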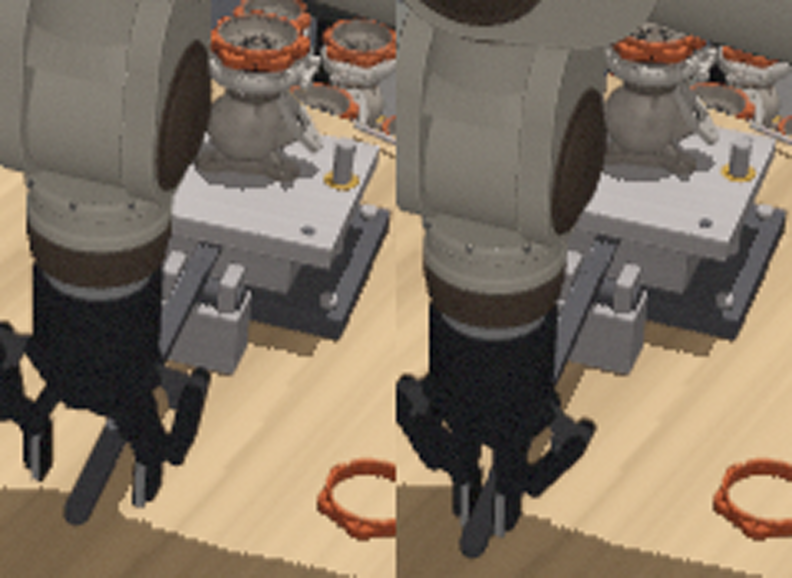

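Request:
{"api": "send_rows", "payload": {"targets": [[1,0,0,-0.5,0],[1,0,0,-0.5,0]]}}

```text
time: 23.68
ee_pos: [0.5074, 0.1126, 0.1377]
tcp_rot: [179.9, -0.2, 13.7]
wrist_force: [-1.2, -1.6, 17.9]
opening: 0.0148
```

```bash
python3 f.py
```

```text
[-1.16 -1.63 17.88] [-0.84  -0.042 -0.214] [0.5074 0.1126 0.1377] [179.94  -0.24  13.67]
```

Request:
{"api": "send_rows", "payload": {"targets": [[1,0,0,-0.5,0],[1,0,0,-0.5,0]]}}

```text
time: 23.92
ee_pos: [0.5075, 0.1127, 0.1373]
tcp_rot: [179.9, -0.3, 13.7]
wrist_force: [-0.4, -1.6, 17.9]
opening: 0.0145
```

```bash
python3 f.py
```

```text
[-0.39 -1.64 17.94] [-0.795 -0.002 -0.01 ] [0.5075 0.1127 0.1373] [179.95  -0.27  13.68]
```

Request:
{"api": "send_rows", "payload": {"targets": [[1,0,0,-0.5,0],[1,0,0,-0.5,0]]}}

```text
time: 24.18
ee_pos: [0.5075, 0.1126, 0.1371]
tcp_rot: [179.9, -0.3, 13.7]
wrist_force: [-1.8, -2.0, 19.2]
opening: 0.0144
```

```bash
python3 f.py
```

```text
[-1.78 -2.   19.17] [-0.889  0.069 -0.051] [0.5075 0.1126 0.1371] [179.94  -0.28  13.68]
```

Request:
{"api": "send_rows", "payload": {"targets": [[1,0,0,-0.5,0],[1,0,0,-0.5,0]]}}

```text
time: 24.42
ee_pos: [0.5076, 0.1126, 0.1368]
tcp_rot: [179.9, -0.3, 13.7]
wrist_force: [-1.7, -2.2, 20.2]
opening: 0.0144
```

```bash
python3 f.py
```

```text
[-1.66 -2.18 20.2 ] [-0.924  0.121 -0.018] [0.5076 0.1126 0.1368] [179.93  -0.3   13.68]
```

Request:
{"api": "send_rows", "payload": {"targets": [[1,0,0,-0.4,0],[1,0,0,-0.4,0]]}}

```text
time: 24.68
ee_pos: [0.5077, 0.1126, 0.1366]
tcp_rot: [179.9, -0.3, 13.7]
wrist_force: [-1.2, -3.0, 21.7]
opening: 0.0144
```

```bash
python3 f.py
```

```text
[-1.18 -2.99 21.73] [-0.997  0.203 -0.089] [0.5077 0.1126 0.1366] [179.93  -0.32  13.68]
```

Request:
{"api": "send_rows", "payload": {"targets": [[1,0,0,-0.2,0],[1,0,0,-0.2,0],[1,0,0,-0.2,0],[1,0,0,-0.2,0]]}}

```text
time: 25.18
ee_pos: [0.5077, 0.1126, 0.1365]
tcp_rot: [179.9, -0.3, 13.7]
wrist_force: [-0.7, -2.4, 22.4]
opening: 0.0143
```

```bash
python3 f.py
```

```text
[-0.67 -2.42 22.42] [-1.023  0.205 -0.033] [0.5077 0.1126 0.1365] [179.93  -0.32  13.68]
```

Request:
{"api": "send_rows", "payload": {"targets": [[1,0,0,1,0],[1,0,0,2,0],[1,0,0,3,0],[1,0,0,3,0]]}}

```text
time: 25.68
ee_pos: [0.5072, 0.1128, 0.1382]
tcp_rot: [180.0, -0.2, 13.7]
wrist_force: [-0.1, -0.8, 14.1]
opening: 0.0149
```

```bash
python3 f.py
```

```text
[-0.14 -0.84 14.1 ] [-0.496 -0.016  0.033] [0.5072 0.1128 0.1382] [179.97  -0.21  13.69]
```

Request:
{"api": "send_rows", "payload": {"targets": [[1,0,0,1,0],[1,0,0,2,0],[1,0,0,3,0],[1,0,0,3,0]]}}

```text
time: 26.18
ee_pos: [0.5067, 0.113, 0.1399]
tcp_rot: [-180.0, -0.1, 13.7]
wrist_force: [1.2, 0.6, 7.3]
opening: 0.0144
```

```bash
python3 f.py
```

```text
[1.23 0.58 7.29] [-0.054 -0.266  0.083] [0.5067 0.113  0.1399] [-1.7998e+02 -1.0000e-01  1.3710e+01]
```

Request:
{"api": "send_rows", "payload": {"targets": [[1,0,0,1,0],[1,0,0,2,0],[1,0,0,2.5,0],[1,0,0,2.5,0]]}}

```text
time: 26.68
ee_pos: [0.5061, 0.1131, 0.1413]
tcp_rot: [-179.9, 0.0, 13.7]
wrist_force: [0.5, 5.6, 0.9]
opening: 0.0146
```

```bash
python3 f.py
```

```text
[0.52 5.63 0.95] [ 0.922 -0.27   0.142] [0.5061 0.1131 0.1413] [-1.7995e+02  2.0000e-02  1.3710e+01]
```

Request:
{"api": "send_rows", "payload": {"targets": [[1,-0.2,0.8,0,0],[0.75,-0.2,0.8,0,0],[0.6,-0.2,0.8,0,0],[0.3,-0.2,0.8,0,0],[0.3,-0.2,0.8,0,0],[0.3,-0.2,0.8,30,0],[0.3,-0.2,0.8,75,0],[0.3,-0.2,0.8,75,0]], "squeeze": 30}}

```text
time: 27.68
ee_pos: [0.5073, 0.1137, 0.2201]
tcp_rot: [180.0, -0.3, 13.7]
wrist_force: [-0.5, -0.2, -0.0]
opening: 0.0599
```

```bash
python3 look.py 13;  python3 - <<'E'
from h import *
s=cv2.imread("pics/scene13.png");crop(s,290,120,440,300,3.3,"pics/v13.png")
E
```

```text
{'time': np.float64(27.775), 'q': array([1.26375e+01, 3.68100e-01, 3.65950e+00, 9.32539e+01, 1.40000e-03,
       8.89511e+01]), 'ee_pos': array([0.5063, 0.1135, 0.2166]), 'tcp_rot': array([-1.799993e+02, -3.750000e-02,  1.368640e+01]), 'wrist_force': array([ 0.0219,  0.3203, -0.8333]), 'torque': array([0.0548, 0.0095, 0.0165]), 'opening': np.float64(0.0601)}
```

View pics/v13.png

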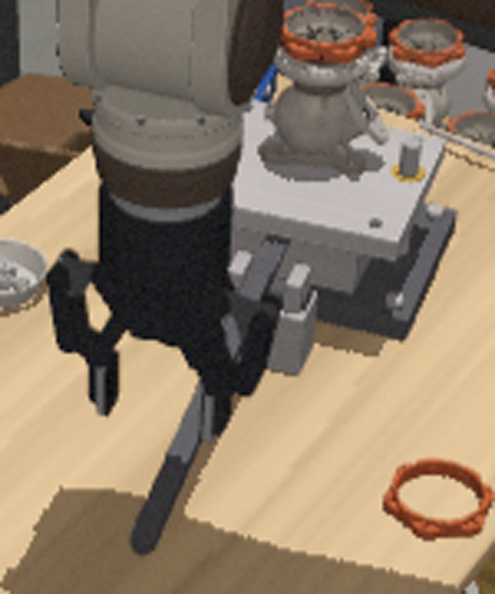

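Request:
{"api": "send_rows", "payload": {"targets": [[0.3,7,-28,0,0],[0.3,14,-56,0,0],[0.3,20,-84,0,0],[0.3,27,-110,0,0],[0.3,27,-110,-25,0],[0.3,27,-110,-49,0],[0.3,27,-110,-49,0],[0.3,27,-110,-49,0]]}}

```text
time: 28.78
ee_pos: [0.533, 0.0035, 0.1679]
tcp_rot: [-180.0, 0.0, 13.7]
wrist_force: [-0.4, -0.5, -0.2]
opening: 0.0595
```

Request:
{"api": "send_rows", "payload": {"targets": [[0.6,0,0,0,0],[0.8,0,0,0,0],[1,0,0,0,0],[1,0,0,0,0],[1,0,0,0,0],[1,0,0,0,0]], "squeeze": 60}}

```text
time: 29.52
ee_pos: [0.5334, 0.0035, 0.168]
tcp_rot: [180.0, -0.1, 13.7]
wrist_force: [0.7, 1.6, 4.2]
opening: 0.0143
```

```bash
python3 look.py 14;  python3 - <<'E'
from h import *
s=cv2.imread("pics/scene14.png");crop(s,290,120,440,300,3.3,"pics/v14.png")
E
```

```text
{'time': np.float64(29.625), 'q': array([ 3.76200e-01,  1.80000e+00, -2.66800e-01,  8.78773e+01,
        1.90000e-03,  7.66860e+01]), 'ee_pos': array([0.5334, 0.0035, 0.168 ]), 'tcp_rot': array([ 1.79989e+02, -5.48000e-02,  1.36901e+01]), 'wrist_force': array([1.6016, 0.1007, 5.4187]), 'torque': array([ 0.1113, -0.4924, -0.0787]), 'opening': np.float64(0.0146)}
```

View pics/v14.png

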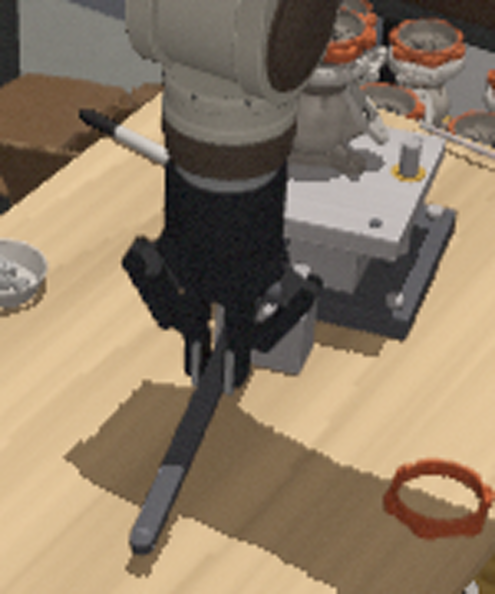

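Request:
{"api": "send_rows", "payload": {"targets": [[1,0,0,0.8,0],[1,0,0,0.8,0],[1,-2.4,9.7,0,0],[1,-4.8,19.5,-1,0],[1,-7,29,-2,0],[1,-9.5,39,-3,0],[1,-9.5,39,-3,0]], "squeeze": 100}}

```text
time: 30.5
ee_pos: [0.5233, 0.0433, 0.1644]
tcp_rot: [-180.0, 0.0, 13.8]
wrist_force: [-0.2, 0.2, -3.3]
opening: 0.013
```

```bash
python3 f.py
```

```text
[-0.15  0.16 -3.26] [-0.053 -0.033 -0.008] [0.5233 0.0433 0.1644] [-1.7999e+02  2.0000e-02  1.3760e+01]
```

Request:
{"api": "send_rows", "payload": {"targets": [[1,-3,12,6,0],[1,-6,25,12,0],[1,-9,40,12,0],[1,-12,55,12,0],[1,-12,70,12,0],[1,-12,90,12,0],[1,-9,110,5,0],[1,-6,130,0,0],[1,-3,147,0,0],[1,-3,147,0,0]]}}

```text
time: 31.75
ee_pos: [0.5207, 0.1908, 0.1642]
tcp_rot: [-180.0, 0.0, 13.8]
wrist_force: [0.1, -0.7, -4.2]
opening: 0.0134
```

```bash
python3 look.py 15;  python3 - <<'E'
from h import *
s=cv2.imread("pics/scene15.png");crop(s,200,110,460,380,2.1,"pics/v15.png")
E
```

```text
{'time': np.float64(31.85), 'q': array([ 2.00170e+01,  4.69020e+00,  2.38100e+00,  8.77104e+01,
       -1.27000e-02,  9.63091e+01]), 'ee_pos': array([0.5206, 0.1896, 0.1646]), 'tcp_rot': array([1.799852e+02, 1.810000e-02, 1.370780e+01]), 'wrist_force': array([-0.4729, -0.4973, -3.4828]), 'torque': array([-0.0607,  0.037 ,  0.0384]), 'opening': np.float64(0.013)}
```

View pics/v15.png

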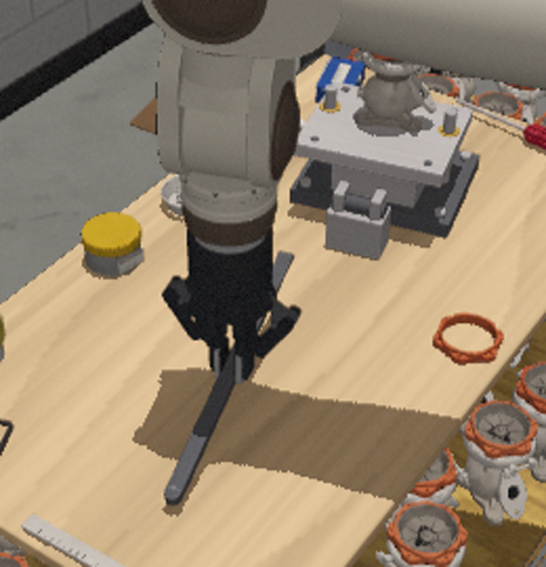

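Request:
{"api": "send_rows", "payload": {"targets": [[1,0,0,-6,0],[1,0,0,-12,0],[1,0,0,-16,0],[1,0,0,-20,0],[1,0,0,-23,0],[1,0,0,-26,0],[1,0,0,-29,0],[1,0,0,-31,0],[1,0,0,-33,0],[1,0,0,-33,0]], "squeeze": 25}}

```text
time: 33.1
ee_pos: [0.5208, 0.1896, 0.1315]
tcp_rot: [-180.0, -0.0, 13.7]
wrist_force: [1.8, -1.0, 0.6]
opening: 0.0133
```

```bash
python3 f.py
```

```text
[ 1.82 -1.03  0.62] [ 0.397 -0.244 -0.229] [0.5208 0.1896 0.1315] [-1.7999e+02 -3.0000e-02  1.3670e+01]
```

Lower a touch, then release and rise away.

Request:
{"api": "send_rows", "payload": {"targets": [[1,0,0,-2,0],[1,0,0,-3,0],[1,0,0,-3,0],[0.8,0,0,-3,0],[0.6,0,0,-3,0],[0.3,0,0,-3,0],[0.3,0,0,-3,0],[0.3,0,0,20,0],[0.3,0,0,60,0],[0.3,0,0,110,0]]}}

```text
time: 34.35
ee_pos: [0.5201, 0.1893, 0.2421]
tcp_rot: [180.0, 0.1, 13.7]
wrist_force: [0.4, -0.3, 0.5]
opening: 0.0598
```

Request:
{"api": "send_rows", "payload": {"targets": [[0.2,-30,0,20,0],[0.2,-60,0,20,0],[0.2,-90,30,20,0],[0.2,-120,60,20,0],[0.2,-120,60,20,0],[0.2,-120,60,20,0]]}}

```text
time: 35.1
ee_pos: [0.4007, 0.2494, 0.2617]
tcp_rot: [180.0, -0.0, 13.7]
wrist_force: [0.6, -0.3, -0.1]
opening: 0.0685
```

```bash
python3 look.py 16;  python3 - <<'E'
from h import *
s=cv2.imread("pics/scene16.png");crop(s,200,110,460,380,2.1,"pics/v16.png")
A,B=[cv2.imread(f"pics/scene{k}.png",0)[180:205,395:420].astype(np.float32) for k in(0,16)]
print(cv2.phaseCorrelate(A,B,cv2.createHanningWindow((25,25),cv2.CV_32F)), proj("scene",[.48,-.13,.218])-proj("scene",[.48,-.13,.219]))
E
```

```text
{'time': np.float64(35.2), 'q': array([ 3.184300e+01, -4.866000e+00,  3.612600e+00,  9.848530e+01,
       -9.600000e-03,  1.081982e+02]), 'ee_pos': array([0.4011, 0.249 , 0.2615]), 'tcp_rot': array([1.799889e+02, 3.300000e-03, 1.364480e+01]), 'wrist_force': array([ 0.2941, -0.0334, -0.5307]), 'torque': array([ 0.0175, -0.003 , -0.0516]), 'opening': np.float64(0.0682)}
((0.9371587339675074, -1.7982548012778423), 0.7468321937561035) [-0.04116106  0.36217448]
```

View pics/v16.png

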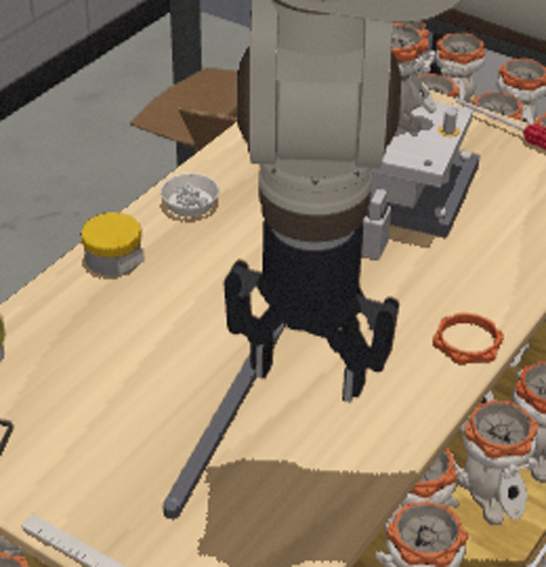

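View pics/top16.png

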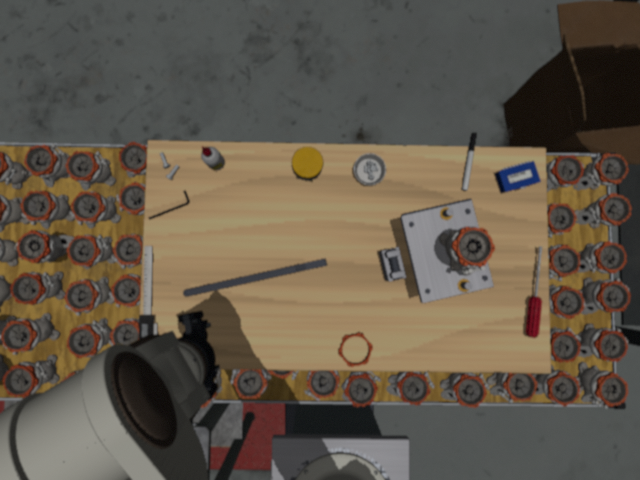

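```bash
python3 - <<'E'
from ov import *
f=lambda p,z:at_z("top",*p,z)
a=f((325,262),.128);b=f((185,293),.131);print(a,b,np.linalg.norm(a-b),np.degrees(np.arctan2(*(a-b)[1::-1])))
m=(a+b)/2
go("pics/scene16.png","scene",(270,220,370,365),4,"pics/f.png",m[0],m[1],np.degrees(np.arctan2(*(a-b)[1::-1])),segs_bar())
E
```

```text
[0.55493986 0.04635588 0.128     ] [0.48578951 0.33605658 0.131     ] 0.2978544297914465 -76.57494070889156
```

View pics/f.png

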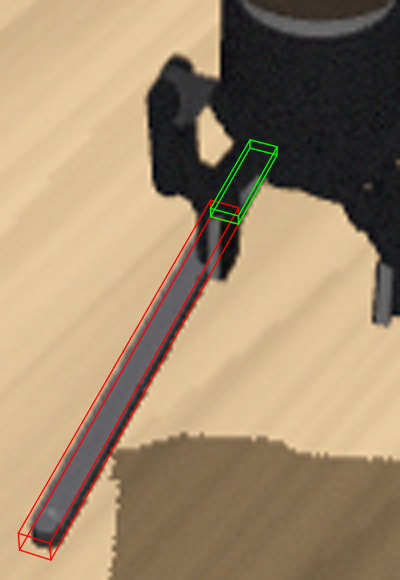

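```bash
python3 -c "
from workcell import bot
print(bot.job_done())"
```

```text
the job is handed in; nothing more can be done
None
```

The job is handed in at about 35 s of the 72 s allowed; no verdict was reported.

**What I did:** I placed the bar over the fulcrum with its tongue about 28 mm under the overhang. Then I gripped it near the handle end and levered the plate up. The force at the hand was nearly steady while the plate rose, about 14.5 N at first and about 16 N near the end. It climbed when the plate met its stop. I held at about 22.4 N at the hand, about 1.4 times the force just before the stop, for 0.5 s. I then unloaded it, drew the bar out and laid it on the board.

**Last checks:**
- **Plate and valve:** the plate is up about 5 mm in the camera pictures. The valve stands upright on it.
- **Pry bar:** it lies flat, judged by overlaying its outline on the scene picture, where its tongue was hidden behind the gripper. Its tongue tip is about 0.24 m from the die centre.
- **Things around:** the tub, dish and bottle look unmoved, and the gripper is clear of everything.

**Uncertain or disagreeing:**
- **Force on the plate:** this was worked out from the lever arms, not measured. The raw calculation gave about 80 N at the hold. It also gave 52 to 56 N while the plate was sliding, slightly above the stated 45 to 52 N. Scaled to match that range, the hold was about 70 to 75 N; both are inside the 56 to 90 N band.
- **Plate rise:** the hand's travel at the lever suggested 6 to 7 mm, against about 5 mm in the pictures. Both are above the 2.5 mm needed.
- **Cameras:** they disagreed by about 2 mm, and the bar measured 298 mm against its true 304 mm (4 to 6 mm short).

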